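# Slide a pot to its mark and tamp its clay pebbles level

## Robot

A 6-joint arm with a two-finger parallel gripper is mounted at the origin on the work surface. World frame = base frame: x ahead of the robot, y to its left, z up, the work surface at z = 0. Lengths are in m, angles in rad, forces in N, time in s.
With the tool pointing down it reaches from about 0.375 to 0.9 m from the base axis. Payload 3.1 kg.
Tool frame: the origin (TCP) lies on the centre line of the jaws, within the pads' length; the fingertips stand 17 mm ahead of it and the grasp point (between the pads) lies 2 mm behind it; y points along the fingers, z is the direction in which the jaws open and shut, and the axes are right-handed (so a half turn about y gives the same grasp; the last joint's range is limited). The gripper opens to 85 mm and grips with 20 to 120 N. Pads are 22 mm wide; open, the fingers measure 114 mm over their backs; the gripper's body (76 mm by 85 mm) begins 54 mm behind the grasp point. The pads swing forward as they close: fully open they stand 13 mm farther back than shut.
Start: joints at [1.024, 0.527, 1.433, -0, 1.181, -0.178], TCP at [0.225, 0.583, 0.248] pointing down, gripper open.
Joint ranges: [-3.08, 3.08], [-0.75, 2.2], [0.22, 2.44], [-1.43, 4.57], [0, 2.65], [-2.85, 2.85]. Speed limits (rad/s): [2.79, 2.79, 3.14, 3.14, 3.14, 3.14].

## Interface

Orientations are given as a unit quaternion [x, y, z, w].
In Python, from station import manip gives the robot as it stands.
- The arm moves only by the shell command python3 -m handwheel 'ROWS' [FORCE]. ROWS is JSON, one flat list of numbers, 7 for each row, row after row: the shift along the tool's x, y, z in cm, then the turn, a rotation vector about the tool's x, y, z in rad, then the finger opening in cm, from 0 to 8.54. A call has 1 to 10 rows; each row is the pose to reach, as a shift and turn from the pose commanded when the call began, along the tool's axes at that moment; what a row does not reach only later rows make up. A row lasts 1/12 s, in which the tool goes at most 41.7 mm and 7.16 degrees, less where a joint would pass 70% of its speed; a pose out of reach is approached as far as the arm can. A call with a gripper value outside its range is refused whole. The fingers move at their own pace and stop on an object; FORCE is the grip in N (left out, the last holds). Time passes only in rows, so rows that repeat a pose let the fingers close. It gives the time, the measured TCP pose, the force and the opening at its end, in the units of the state.
- manip.sense(): the state, without advancing time (a new reading comes with each control period).
- manip.snapshot(name): name is "side" or "top"; returns a dict with "frame" (400x640x3 uint8, red, green, blue), "depth" (400x640 float32, m along the optical axis (not along the pixel's ray), 0 where there is no reading), "camera_matrix" (3x3 intrinsics, pixels), "rvec" (rotation vector, rad) and "tvec" (3), from world to camera coordinates, as OpenCV has them. Camera axes: x right, y down, z forward; pixel columns grow to the right and rows downward; lengths in m; the calibration is good to about 2 mm. A picture is of the moment at which its call begins.
- manip.sign_off(): hands the job in, once; it reports no verdict.
The state is a dict: "t": time; "q": joint angles; "qd": joint speeds; "tau": joint torques, N m; "tcp_pos": TCP position; "tool_rot": TCP orientation; "force": force on the tool from outside, world axes, zero at the start; "ft_torque": the same for the moment, N m; "finger_gap": opening from 0.0 (shut) to 1.0 (fully open).
Only numpy, scipy, OpenCV 4.12 (cv2) and the standard library are available. Lean on these libraries where they do the work, as an engineer would, in place of code of your own. Each camera call takes 0.05 s, during which the arm holds its last target.

## Task

Slide the terracotta pot of clay pebbles across the mat, without lifting or tipping it, from the orange ring to inside the white ring. Then use the tamper to press the pebbles that stick up firmly down level with the rest, and stand the tamper upright on its cork coaster again. Leave everything else where it is.

Things in the scene. Friction and masses are not known exactly. Their poses are not given: they have to be found in the camera images.
- pot: straight-walled round terracotta-coloured pot, 90 mm across, 66 mm tall, wall 4 mm (82 mm inside), about 0.3 to 0.65 kg, standing loose on the black mat and filled with brown clay pebbles. Origin: centre of its underside; z up. The bed of pebbles is level 50 mm above the underside (16 mm below the rim); six pebbles, at the centre and in a circle of 19 mm radius, start standing 5 to 12 mm above that level.
- tamper: flat tamper: round steel foot 62 mm across and 12 mm thick with an upright round wooden handle 26 mm thick, 120 mm tall in all, 0.25 kg, standing upright on the cork coaster. Origin: centre of the foot's underside; z along the handle.
- coaster: fixed round cork coaster, 104 mm across, 4 mm thick, lying on the mat; the tamper's place. Origin: centre of its underside, on the mat's top.
- ring_white: white ring printed on the mat, 116 mm inside and 128 mm outside diameter, flat: the place the pot must go to. Origin: its centre, on the mat's top (4 mm above the table).
- ring_orange: orange ring, the same size, where the pot stands at the start. Origin: its centre, on the mat's top.
- ring_green: green ring, the same size, occupied by the seedling pot. Origin: its centre, on the mat's top.
- seedling: grey plastic pot with a green seedling, 82 mm across, pot 69 mm tall, leaves to about 130 mm, loose; leave it alone. Origin: centre of its underside.
- stack: stack of empty white pots, 80 mm across, 85 mm tall, loose; leave it alone. Origin: centre of its underside.
- sprayer: pale spray bottle with a grey head, 68 mm across, about 200 mm tall, loose; leave it alone. Origin: centre of its underside.
- jar: amber jar with a green cap, 72 mm across, 100 mm tall, loose; leave it alone. Origin: centre of its underside.
- scoop: spoon-shaped scoop lying on the table beyond the mat; leave it alone. Origin: under its middle.
- pebble0 (a joint): how far the top of the loose clay pebble 19 mm from the pot's axis, 0 degrees anticlockwise (seen from above) from the pot's x axis stands above the level of the bed, in m: 0 is level (and the lowest it goes), 0.014 the highest. It sinks under about 1.5 N and stays where it is left; pebble 19 mm across.
- pebble1 (a joint): how far the top of the loose clay pebble 19 mm from the pot's axis, 72 degrees anticlockwise (seen from above) from the pot's x axis stands above the level of the bed, in m: 0 is level (and the lowest it goes), 0.014 the highest. It sinks under about 1.5 N and stays where it is left; pebble 19 mm across.
- pebble2 (a joint): how far the top of the loose clay pebble 19 mm from the pot's axis, 144 degrees anticlockwise (seen from above) from the pot's x axis stands above the level of the bed, in m: 0 is level (and the lowest it goes), 0.014 the highest. It sinks under about 1.5 N and stays where it is left; pebble 19 mm across.
- pebble3 (a joint): how far the top of the loose clay pebble 19 mm from the pot's axis, 216 degrees anticlockwise (seen from above) from the pot's x axis stands above the level of the bed, in m: 0 is level (and the lowest it goes), 0.014 the highest. It sinks under about 1.5 N and stays where it is left; pebble 19 mm across.
- pebble4 (a joint): how far the top of the loose clay pebble 19 mm from the pot's axis, 288 degrees anticlockwise (seen from above) from the pot's x axis stands above the level of the bed, in m: 0 is level (and the lowest it goes), 0.014 the highest. It sinks under about 1.5 N and stays where it is left; pebble 19 mm across.
- pebble5 (a joint): how far the top of the loose clay pebble at the pot's centre stands above the level of the bed, in m: 0 is level (and the lowest it goes), 0.014 the highest. It sinks under about 1.5 N and stays where it is left; pebble 19 mm across.

How it is judged:
By the outcome, as a careful person would: the job done as asked, in the order asked, and still so for the second after the job is handed in, with the robot touching nothing.
It also fails if it takes over 67 s, if anything falls off the work surface, if the arm or the gripper's body presses on something with over 40 N, if the wrist force passes 120 N, or if a joint passes its speed limit or range.

## Working session

There is one attempt and no reset: what is moved stays moved. The work goes in short steps, Python scripts to look and compute and a shell command to move; the robot and the scene stay as the last step left them, time stands still between calls to the robot, and variables do not carry over. Pictures are saved under pics/ and viewed, and the job is handed in when it is done.

```bash
mkdir -p pics
cat > h.py <<'E'
import numpy as np, cv2
from station import manip
from scipy.spatial.transform import Rotation as R
def snap(n,f):
    s=manip.snapshot(n); cv2.imwrite('pics/'+f+'.png',s['frame'][:,:,::-1]); np.savez('pics/'+f,**s); return s
def cloud(s):
    K=s['camera_matrix'];d=s['depth'];v,u=np.indices(d.shape)
    P=np.stack([(u-K[0,2])/K[0,0]*d,(v-K[1,2])/K[1,1]*d,d],-1)
    Rm=cv2.Rodrigues(np.array(s['rvec'],float))[0]
    W=(P-np.array(s['tvec']).ravel())@Rm
    W[d==0]=np.nan
    return W
E
python3 - <<'E'
from h import *
for n in('side','top'):
    s=snap(n,n+'0'); W=cloud(s); print(n,np.nanmin(W,(0,1)),np.nanmax(W,(0,1)))
    Rm=cv2.Rodrigues(np.array(s['rvec'],float))[0]; print(-Rm.T@np.array(s['tvec']).ravel())
st=manip.sense(); print(st); print(R.from_quat(st['tool_rot']).as_matrix().round(3))
E
```

```text
side [-0.64687752 -2.20417393 -0.78936304] [1.92252792 1.15652714 0.83515565]
[-0.17658011  0.87166345  1.43677819]
top [-0.281939   -1.58995477 -0.77640903] [1.69828593 1.61183269 0.61361652]
[ 0.51018285 -0.02254719  1.429105  ]
{'t': 0.1, 'q': array([ 1.02351686e+00,  5.28375762e-01,  1.43375364e+00, -2.86283706e-05,
        1.18140715e+00, -1.78487707e-01]), 'qd': array([ 0.00043241, -0.00220384, -0.00310798, -0.0005491 ,  0.00052756,
       -0.00054168]), 'tau': array([-4.48585024e-04, -4.43308318e+01, -1.78586072e+01, -1.68141401e-04,
        3.91130467e-03, -2.98999183e-06]), 'tcp_pos': array([0.22495924, 0.58246514, 0.2474364 ]), 'tool_rot': array([ 0.69576555, -0.12988129,  0.12941087, -0.69447388]), 'force': array([-0.12458118, -0.68393312,  0.43259795]), 'ft_torque': array([ 0.09754695, -0.01910347,  0.00103894]), 'finger_gap': 0.9997726285333528}
[[ 0.933 -0.001  0.36 ]
 [-0.36  -0.002  0.933]
 [-0.    -1.    -0.002]]
```

```bash
ls; cat pics/../*.md 2>/dev/null | head -50
```

```text
h.py
pics
```

View pics/top0.png

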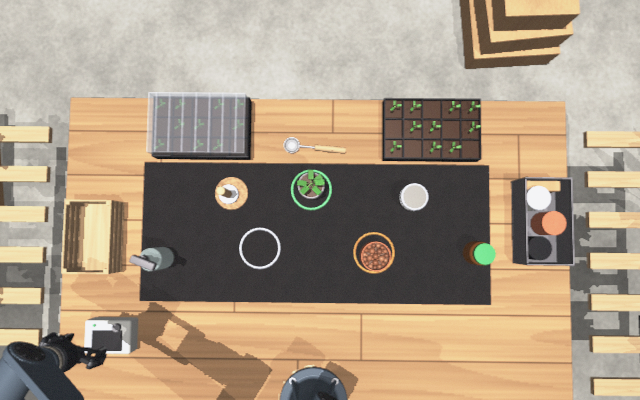

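View pics/side0.png

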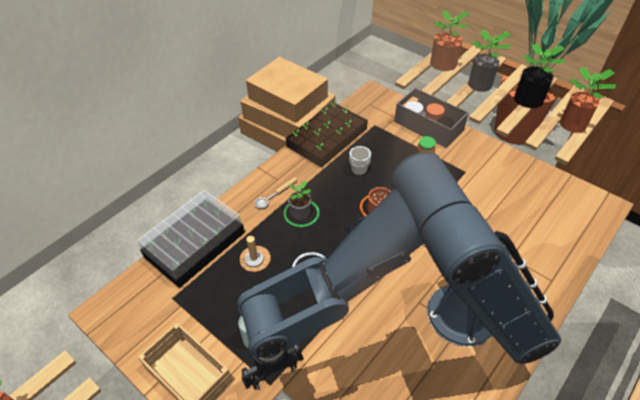

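Top view (up = +x, left = +y): tamper on its coaster at (231,193), seedling in the green ring (311,190), stack (414,197), white ring (260,248), pot in the orange ring (375,255), jar (483,253) and sprayer (155,258).

```bash
cat >> h.py <<'E'
def circ(W,m):
    p=W[m][:,:2]; p=p[~np.isnan(p[:,0])]
    A=np.c_[2*p,np.ones(len(p))]; s=np.linalg.lstsq(A,(p**2).sum(1),rcond=None)[0]
    r=np.sqrt(s[2]+s[0]**2+s[1]**2); return s[:2].round(4),r.round(4),len(p)
def plane(s,z):
    K=s['camera_matrix'];v,u=np.indices(s['depth'].shape)
    Rm=cv2.Rodrigues(np.array(s['rvec'],float))[0]; c=-Rm.T@np.array(s['tvec']).ravel()
    d=np.stack([(u-K[0,2])/K[0,0],(v-K[1,2])/K[1,1],np.ones(u.shape)],-1)@Rm
    return c+d*((z-c[2])/d[...,2])[...,None]
E
python3 - <<'E'
from h import *
s=dict(np.load('pics/top0.npz')); W=cloud(s); F=s['frame'].astype(int)
P=plane(s,0.004)
u,v=np.meshgrid(range(640),range(400))
box=lambda a,b,c,d:(u>=a)&(u<=c)&(v>=b)&(v<=d)
hsv=cv2.cvtColor(s['frame'],cv2.COLOR_RGB2HSV)
white=(F.min(2)>110)&box(235,225,285,272)
print('white',circ(P,white))
org=(hsv[...,0]<25)&(hsv[...,1]>120)&(F[...,0]>110)&box(350,230,398,276)&(W[...,2]<0.02)
print('orange',circ(P,org))
g=(hsv[...,0]>40)&(hsv[...,0]<85)&(F[...,1]>120)&box(288,168,334,212)&(W[...,2]<0.02); print('green',circ(P,g))
print('mat z',np.nanmedian(W[230:270,300:340,2]))
def obj(n,b,z0,z1):
    m=box(*b)&(W[...,2]>z0)&(W[...,2]<z1); p=W[m]; 
    print(n,len(p),p.min(0).round(3),p.max(0).round(3),((p.min(0)+p.max(0))/2).round(4)[:2],p.mean(0).round(4)[:2])
obj('pot rim',(350,230,400,280),0.058,0.078)
obj('tamper',(205,170,250,215),0.1,0.135)
obj('tamper foot',(205,170,250,215),0.01,0.03)
obj('coaster',(205,170,250,215),0.006,0.012)
obj('seedling',(285,165,337,215),0.02,0.14)
obj('stack',(395,175,435,215),0.02,0.1)
obj('spray',(125,235,185,285),0.02,0.22)
obj('jar',(460,235,500,275),0.02,0.12)
np.set_printoptions(linewidth=250)
print((W[238:274,356:396,2]*1000).round(0)[::2,::2])
print(s['camera_matrix'])
for b,n in (((185,150,275,235),'a'),((335,215,425,300),'b')):
    cv2.imwrite('pics/c%s.png'%n,cv2.resize(s['frame'][b[1]:b[3],b[0]:b[2],::-1],None,fx=6,fy=6,interpolation=cv2.INTER_CUBIC))
E
```

```text
white (array([0.4686, 0.1748]), np.float64(0.0613), 366)
orange (array([ 0.4575, -0.1841]), np.float64(0.061), 337)
green (array([0.655, 0.015]), np.float64(0.0609), 329)
mat z 0.0038082744559064493
pot rim 232 [ 0.407 -0.227  0.058] [ 0.494 -0.139  0.075] [ 0.4506 -0.1831] [ 0.4494 -0.1825]
tamper 77 [0.625 0.263 0.101] [0.65  0.288 0.133] [0.6374 0.2756] [0.6366 0.2737]
tamper foot 337 [0.57  0.212 0.01 ] [0.714 0.34  0.03 ] [0.6419 0.2759] [0.6387 0.269 ]
coaster 626 [0.57  0.206 0.006] [0.714 0.352 0.012] [0.6421 0.279 ] [0.6424 0.2726]
seedling 586 [ 0.622 -0.024  0.023] [0.701 0.055 0.136] [0.6612 0.0158] [0.6599 0.0144]
stack 613 [ 0.589 -0.335  0.05 ] [ 0.668 -0.254  0.098] [ 0.6288 -0.2945] [ 0.628 -0.292]
spray 737 [0.403 0.432 0.02 ] [0.47  0.505 0.21 ] [0.4364 0.4685] [0.4391 0.4616]
jar 616 [ 0.428 -0.526  0.02 ] [ 0.497 -0.459  0.111] [ 0.4625 -0.4921] [ 0.463  -0.4853]
[[ 9.  5.  6.  3.  3.  4.  2. -2. -3.  5.  2.  8. -1.  4.  0. -1.  4.  1. -1.  0.]
 [-2.  4.  4. -0.  4.  8.  7. 10.  3.  7.  2.  0.  4.  4.  5. -0.  6.  4.  5.  8.]
 [ 4.  9. -4.  2.  2.  2. 31. 65. 68.
[... 718 characters left out ...]
. 25. 69. 46. 50. 65. 60. 47. 58. 63. 45. 52. 59. 53. 53. 58.  0.  2. -3.]
 [ 4.  7.  3. 71. 46. 54. 56. 49. 57. 63. 61. 45. 47. 54. 52. 46. 71. 10.  6.  9.]
 [ 2.  4.  1. 11. 70. 51. 49. 53. 46. 57. 58. 47. 43. 58. 51. 61. 69. -2.  3.  1.]
 [ 3.  5.  7.  1. 25. 69. 49. 53. 45. 54. 51. 53. 53. 44. 56. 72.  8.  3.  5.  9.]
 [ 3.  2.  2.  3.  0. -2. 72. 45. 53. 58. 48. 51. 48. 70. 70.  2.  3.  6.  0.  5.]
 [ 1.  1.  7. -0. -1.  1.  2.  5. 73. 75. 70. 75. 69.  4.  2.  2.  2.  8.  6. -0.]
 [-1.  8.  7.  8.  3.  3.  6.  7.  1.  4.  6.  3.  6. -2.  2. -3.  4.  3.  1.  6.]]
[[450.89755138   0.         318.88462117]
 [  0.         450.89755138 205.6971318 ]
 [  0.           0.           1.        ]]
```

```bash
cat >> h.py <<'E'
def go(x,y,z,yaw):
    "shift cm + turn about tool y to reach pos with tool z at world yaw(deg), tool down"
    st=manip.sense(); M=R.from_quat(st['tool_rot']).as_matrix()
    d=M.T@(np.array([x,y,z])-st['tcp_pos'])*100
    t=np.radians(yaw); Z=np.array([np.cos(t),np.sin(t),0]);Y=np.array([0,0,-1.]);T=np.c_[np.cross(Y,Z),Y,Z]
    r=R.from_matrix(M.T@T).as_rotvec()
    print('shift',d.round(2),'turn',r.round(3),'rows',np.linalg.norm(d)/4.17,np.degrees(np.linalg.norm(r))/7.16)
E
python3 - <<'E'
from h import *
go(0.50,0.20,0.26,68.9)
go(0.50,0.20,0.26,-3)
go(0.448,-0.275,0.25,-3)
E
```

```text
shift [ 39.44  -1.22 -25.76] turn [ 0.002 -0.001 -0.   ] rows 11.301170039953124 0.01609636311795564
shift [ 39.44  -1.22 -25.76] turn [2.000e-03 1.254e+00 1.000e-03] rows 11.301170039953124 10.037777593434038
shift [ 51.71  -0.13 -71.94] turn [2.000e-03 1.254e+00 1.000e-03] rows 21.2470595451839 10.037777593434038
```

```bash
python3 -m handwheel '[39.4,-1.2,-25.8,0,1.25,0,7, 39.4,-1.2,-25.8,0,1.25,0,7, 39.4,-1.2,-25.8,0,1.25,0,7, 39.4,-1.2,-25.8,0,1.25,0,7, 39.4,-1.2,-25.8,0,1.25,0,7, 39.4,-1.2,-25.8,0,1.25,0,7, 39.4,-1.2,-25.8,0,1.25,0,7, 39.4,-1.2,-25.8,0,1.25,0,7, 39.4,-1.2,-25.8,0,1.25,0,7, 39.4,-1.2,-25.8,0,1.25,0,7]' 40
python3 - <<'E'
from h import *
go(0.448,-0.275,0.2,-3)
s=manip.sense();print(s['q'])
E
```

```text
t: 0.93
tcp_pos: [0.4686, 0.2426, 0.2588]
tool_rot: [-0.486, 0.514, -0.513, 0.486]
force: [0.6, 0.2, -0.3]
finger_gap: 0.818
shift [51.79  5.88  0.75] turn [ 0.001 -0.002  0.   ] rows 12.501845916353425 0.0160614219463085
[2.65712626e-01 3.83854325e-01 1.66307992e+00 9.86764155e-05
 1.09526102e+00 3.19939815e-01]
```

```bash
python3 -m handwheel '[51.8,5.8,0.7,0,0,0,7, 51.8,5.8,0.7,0,0,0,7, 51.8,5.8,0.7,0,0,0,7, 51.8,5.8,0.7,0,0,0,7, 51.8,5.8,0.7,0,0,0,7, 51.8,5.8,0.7,0,0,0,7, 51.8,5.8,0.7,0,0,0,7, 51.8,5.8,0.7,0,0,0,7, 51.8,5.8,0.7,0,0,0,7, 51.8,5.8,0.7,0,0,0,7]'
python3 - <<'E'
from h import *
go(0.448,-0.278,0.12,-3)
s=snap('top','top1'); cv2.imwrite('pics/top1c.png',s['frame'][150:350,250:500,::-1].repeat(3,0).repeat(3,1))
E
```

```text
t: 1.77
tcp_pos: [0.453, -0.1712, 0.2122]
tool_rot: [-0.488, 0.512, -0.512, 0.488]
force: [1.3, 1.3, 0.2]
finger_gap: 0.815
shift [10.7   9.21  0.02] turn [ 0.     0.004 -0.   ] rows 3.385036774473264 0.03209475430480144
```

View pics/top1c.png

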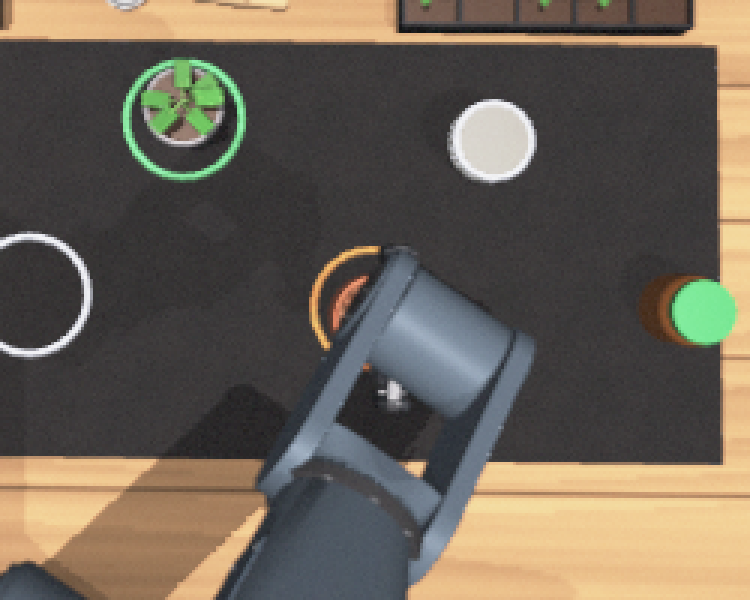

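The arm hides the pot here; stack (490,140 in the crop) is clear of the wrist. Continue to behind the pot.

```bash
python3 -m handwheel '[4,0,0,0,0,0,7, 8,0,0,0,0,0,7, 10.7,1,0,0,0,0,7, 10.7,5,0,0,0,0,7, 10.7,9,0,0,0,0,7, 10.7,12,0,0,0,0,7, 10.7,14.5,0,0,0,0,7, 10.7,16,0,0,0,0,7, 10.7,16.5,0,0,0,0,7, 10.7,16.5,0,0,0,0,7]'
python3 - <<'E'
from h import *
go(0.4485,-0.278,0.036,-3)
go(0.4505,-0.222,0.036,-3)
E
```

```text
t: 2.65
tcp_pos: [0.448, -0.2753, 0.0461]
tool_rot: [-0.488, 0.513, -0.511, 0.488]
force: [0.3, 0.3, 0.9]
finger_gap: 0.823
shift [0.26 1.01 0.07] turn [ 0.003  0.004 -0.002] rows 0.2517578202247381 0.04499153177123225
shift [-5.34  1.03 -0.  ] turn [ 0.003  0.004 -0.002] rows 1.303654335240523 0.04499153177123225
```

```bash
python3 -m handwheel '[0,0.5,0,0,0,0,7, 0,1,0,0,0,0,7, -1,1,0,0,0,0,7, -2,1,0,0,0,0,7, -3,1,0,0,0,0,7, -3.5,1,0,0,0,0,7, -4,1,0,0,0,0,7, -4.5,1,0,0,0,0,7, -5,1,0,0,0,0,7, -5.5,1,0,0,0,0,7]'
python3 -m handwheel '[-0.4,0,0,0,0,0,7, -0.8,0,0,0,0,0,7, -1.2,0,0,0,0,0,7, -1.6,0,0,0,0,0,7, -2,0,0,0,0,0,7, -2,0,0,0,0,0,7]'
python3 - <<'E'
from h import *
s=snap('top','top2'); cv2.imwrite('pics/top2c.png',s['frame'][150:350,250:500,::-1].repeat(3,0).repeat(3,1))
s=snap('side','side2'); cv2.imwrite('pics/side2c.png',cv2.resize(s['frame'][100:300,250:500,::-1],None,fx=3,fy=3))
E
```

```text
t: 3.48
tcp_pos: [0.4515, -0.2214, 0.0378]
tool_rot: [0.488, -0.511, 0.512, -0.488]
force: [-2.0, -3.3, 1.5]
finger_gap: 0.823
t: 3.98
tcp_pos: [0.4526, -0.2007, 0.0376]
tool_rot: [0.488, -0.512, 0.512, -0.488]
force: [1.1, -0.0, -0.6]
finger_gap: 0.817
```

View pics/top2c.png

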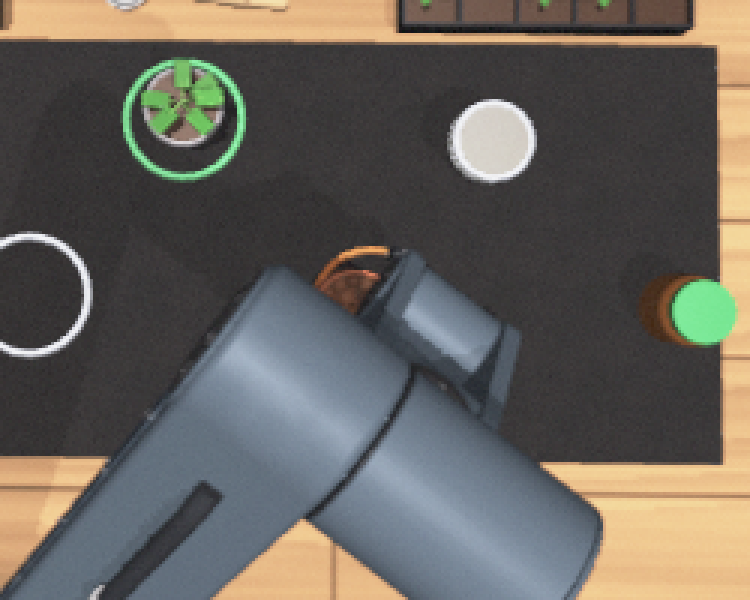

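View pics/side2c.png

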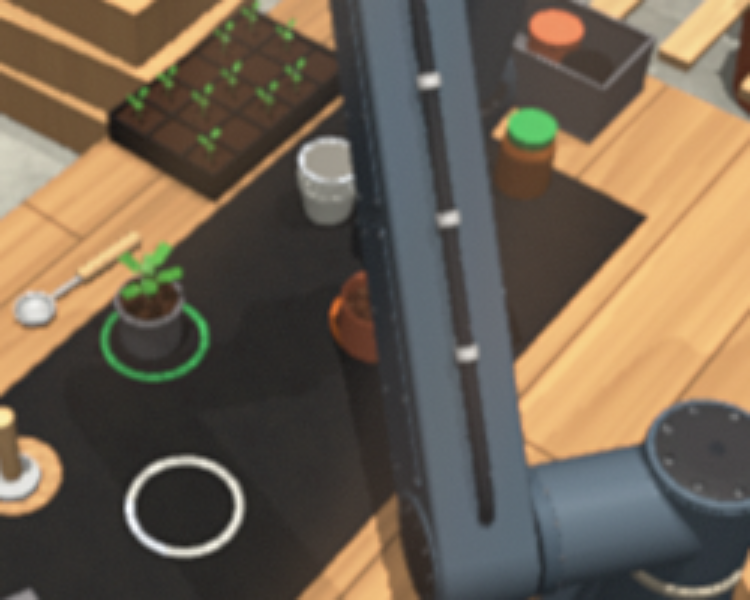

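The pot (350,310 side crop) stands upright, cradled, and has moved about 2 cm. Push on.

```bash
python3 -m handwheel '[-0.4,0,0,0,0,0,7, -1,0,0,0,0,0,7, -1.7,0,0,0,0,0,7, -2.4,0,0,0,0,0,7, -3.1,0,0,0,0,0,7, -3.8,0,0,0,0,0,7, -4.5,0,0,0,0,0,7, -5.2,0,0,0,0,0,7, -5.9,0,0,0,0,0,7, -6.6,0,0,0,0,0,7]'
python3 -m handwheel '[-0.7,0,0,0,0,0,7, -1.4,0,0,0,0,0,7, -2.1,0,0,0,0,0,7, -2.8,0,0,0,0,0,7, -3.5,0,0,0,0,0,7, -4.2,0,0,0,0,0,7, -4.9,0,0,0,0,0,7, -5.6,0,0,0,0,0,7, -6.3,0,0,0,0,0,7, -7,0,0,0,0,0,7]'
python3 - <<'E'
from h import *
go(0.4665,0.1353,0.0376,-3)
s=snap('top','top3'); cv2.imwrite('pics/top3c.png',s['frame'][150:350,200:450,::-1].repeat(3,0).repeat(3,1))
s=snap('side','side3'); cv2.imwrite('pics/side3c.png',cv2.resize(s['frame'][100:300,250:500,::-1],None,fx=3,fy=3))
E
```

```text
t: 4.92
tcp_pos: [0.4553, -0.1345, 0.0375]
tool_rot: [-0.488, 0.512, -0.512, 0.488]
force: [0.4, -2.3, 0.4]
finger_gap: 0.82
t: 5.75
tcp_pos: [0.4587, -0.0647, 0.0375]
tool_rot: [-0.488, 0.512, -0.512, 0.488]
force: [-0.1, -2.3, 0.0]
finger_gap: 0.821
shift [-20.02  -0.    -0.18] turn [ 0.     0.004 -0.   ] rows 4.800267609485926 0.035064700153851734
```

View pics/top3c.png

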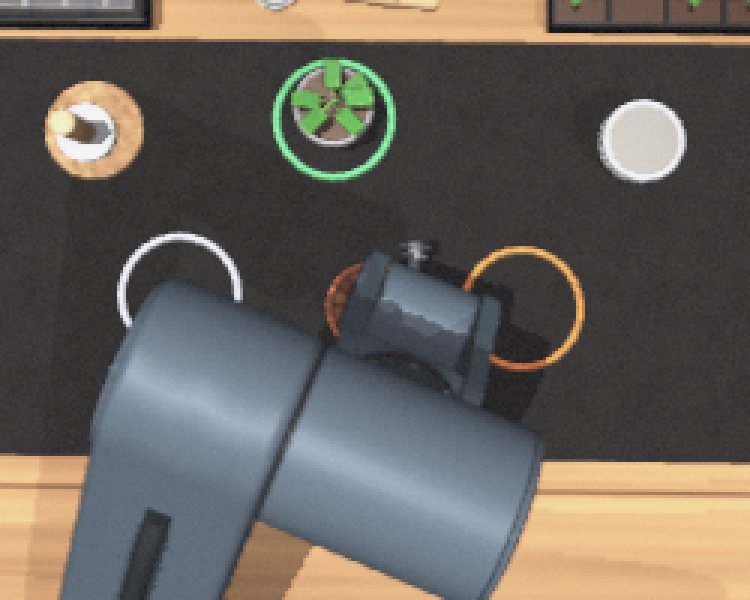

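View pics/side3c.png

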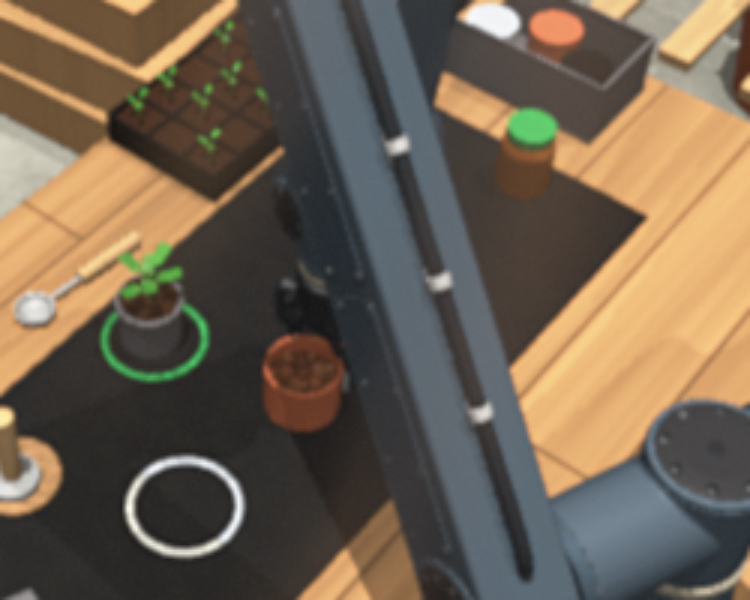

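The pot (303,385 in the side crop) slides upright in the cradle, and tracks toward the white ring.

```bash
python3 - <<'E'
from h import *
s=dict(np.load('pics/side3.npz')); W=cloud(s); h=cv2.cvtColor(s['frame'],cv2.COLOR_RGB2HSV)
m=(W[...,2]>0.058)&(W[...,2]<0.085)&(h[...,1]>100)&((h[...,0]<15)|(h[...,0]>170))
m[:,:335]=0;m[:,366:]=0;m[:210]=0;m[245:]=0
p=W[m];print(p.min(0),p.max(0),circ(W,m))
m=(W[...,2]>0.015)&(W[...,2]<0.06)&(h[...,1]>100)
m[:,:335]=0;m[:,366:]=0;m[:225]=0;m[245:]=0
print(circ(W,m))
E
python3 -m handwheel '[-0.7,0,0,0,0,0,7, -1.4,0,0,0,0,0,7, -2.1,0,0,0,0,0,7, -2.8,0,0,0,0,0,7, -3.5,0,0,0,0,0,7, -4.2,0,0,0,0,0,7, -4.9,0,-0.1,0,0,0,7, -5.6,0,-0.1,0,0,0,7, -6.3,0,-0.1,0,0,0,7, -7,0,-0.1,0,0,0,7]'
python3 -m handwheel '[-0.7,0,0,0,0,0,7, -1.4,0,0,0,0,0,7, -2.1,0,0,0,0,0,7, -2.8,0,0,0,0,0,7, -3.5,0,0,0,0,0,7, -4.2,0,0,0,0,0,7, -4.9,0,-0.1,0,0,0,7, -5.6,0,-0.1,0,0,0,7, -6.3,0,-0.1,0,0,0,7, -7,0,-0.1,0,0,0,7]'
python3 - <<'E'
from h import *
go(0.4665,0.1353,0.0376,-3)
s=snap('side','side4'); cv2.imwrite('pics/side4c.png',cv2.resize(s['frame'][150:350,200:450,::-1],None,fx=3,fy=3))
W=cloud(s); h=cv2.cvtColor(s['frame'],cv2.COLOR_RGB2HSV)
m=(W[...,2]>0.062)&(W[...,2]<0.08)&(W[...,0]>.38)&(W[...,0]<.53)&(W[...,1]>0.04)&(W[...,1]<.22)&(h[...,1]>100)&((h[...,0]<15)|(h[...,0]>170))
p=W[m];print(p.min(0),p.max(0),circ(W,m))
E
```

```text
[ 0.40996466 -0.06720426  0.05806069] [0.50231764 0.02728175 0.08354908] (array([ 0.4571, -0.0235]), np.float64(0.0393), 201)
(array([ 0.4462, -0.0102]), np.float64(0.0291), 308)
t: 6.68
tcp_pos: [0.4609, 0.0053, 0.0375]
tool_rot: [-0.488, 0.512, -0.512, 0.488]
force: [-0.3, -2.4, 0.0]
finger_gap: 0.818
t: 7.52
tcp_pos: [0.4633, 0.0752, 0.0376]
tool_rot: [-0.488, 0.512, -0.512, 0.488]
force: [-0.0, -2.5, -1.3]
finger_gap: 0.82
shift [-6.02 -0.    0.03] turn [0.    0.004 0.   ] rows 1.4432799780907173 0.03534809491959676
[0.41626291 0.07041701 0.06204668] [0.50704507 0.15930054 0.07650964] (array([0.4626, 0.1141]), np.float64(0.0412), 130)
```

View pics/side4c.png

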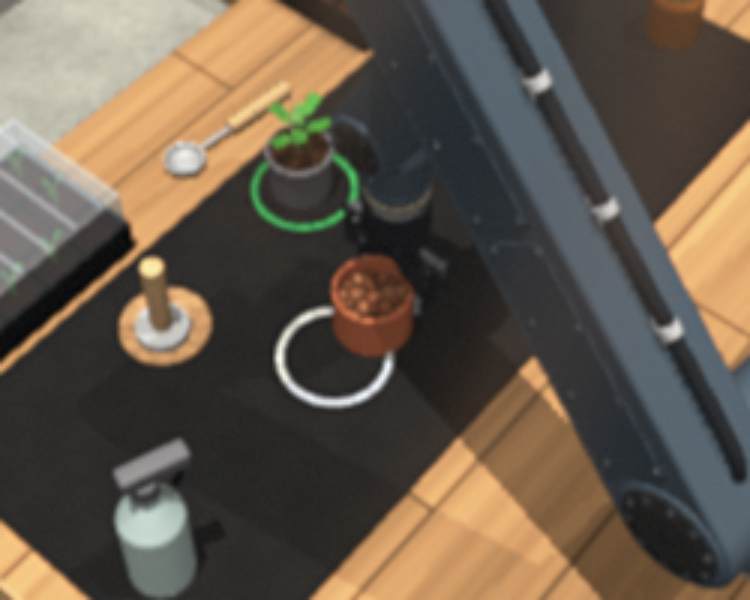

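The pot (372,305) is upright with its far edge over the white ring; fit gives about (0.462, 0.1145), so 6.0 cm more.

```bash
python3 -m handwheel '[-0.7,0,0.05,0,0,0,7, -1.4,0,0.1,0,0,0,7, -2.1,0,0.15,0,0,0,7, -2.8,0,0.2,0,0,0,7, -3.5,0,0.2,0,0,0,7, -4.2,0,0.2,0,0,0,7, -4.8,0,0.2,0,0,0,7, -5.3,0,0.2,0,0,0,7, -5.7,0,0.2,0,0,0,7, -6,0,0.2,0,0,0,7]'
python3 -m handwheel '[0,0,0,0,0,0,7, 0.5,0,0,0,0,0,7, 1.5,0,0,0,0,0,7, 3,0,0,0,0,0,7, 5,0,0,0,0,0,7, 7,0,0,0,0,0,7, 7.5,-2,0,0,0,0,7, 7.5,-6,0,0,0,0,7, 7.5,-10,0,0,0,0,7, 7.5,-14,0,0,0,0,7]'
python3 - <<'E'
from h import *
print(manip.sense()['tcp_pos'])
s=snap('side','side5'); cv2.imwrite('pics/side5c.png',cv2.resize(s['frame'][150:350,200:450,::-1],None,fx=3,fy=3))
W=cloud(s); h=cv2.cvtColor(s['frame'],cv2.COLOR_RGB2HSV)
m=(W[...,2]>0.062)&(W[...,2]<0.08)&(W[...,0]>.38)&(W[...,0]<.53)&(W[...,1]>0.1)&(W[...,1]<.25)&(h[...,1]>100)&((h[...,0]<15)|(h[...,0]>170))
p=W[m];print(p.min(0),p.max(0),(p.min(0)+p.max(0))/2,circ(W,m))
s=snap('top','top5'); cv2.imwrite('pics/top5c.png',cv2.resize(s['frame'][150:350,180:430,::-1],None,fx=3,fy=3))
E
```

```text
t: 8.4
tcp_pos: [0.4683, 0.1348, 0.0376]
tool_rot: [-0.488, 0.512, -0.512, 0.488]
force: [0.3, -3.4, 0.3]
finger_gap: 0.824
t: 9.23
tcp_pos: [0.4639, 0.0582, 0.1786]
tool_rot: [-0.488, 0.513, -0.512, 0.487]
force: [1.5, -0.1, 0.3]
finger_gap: 0.818
[0.46387496 0.05815999 0.17864965]
[0.42025039 0.13040057 0.06205752] [0.51239873 0.22068273 0.07589751] [0.46632456 0.17554165 0.06897752] (array([0.4666, 0.1743]), np.float64(0.0416), 141)
```

View pics/side5c.png

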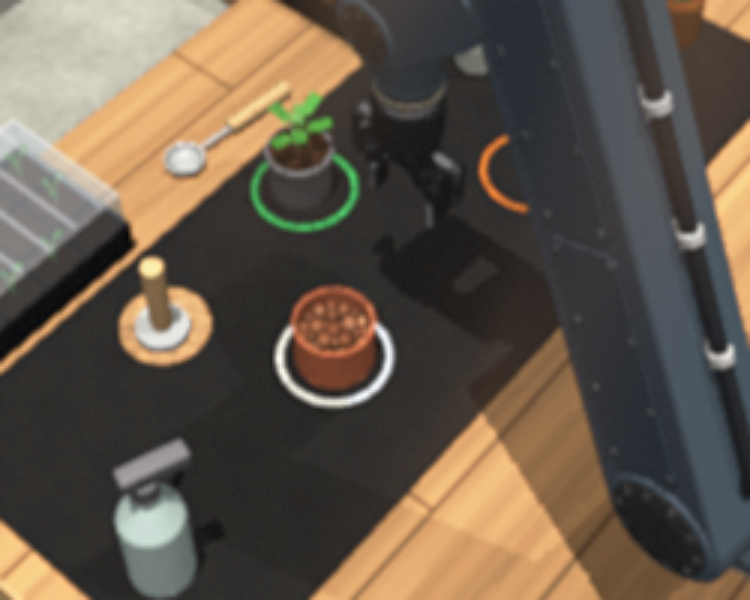

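View pics/top5c.png

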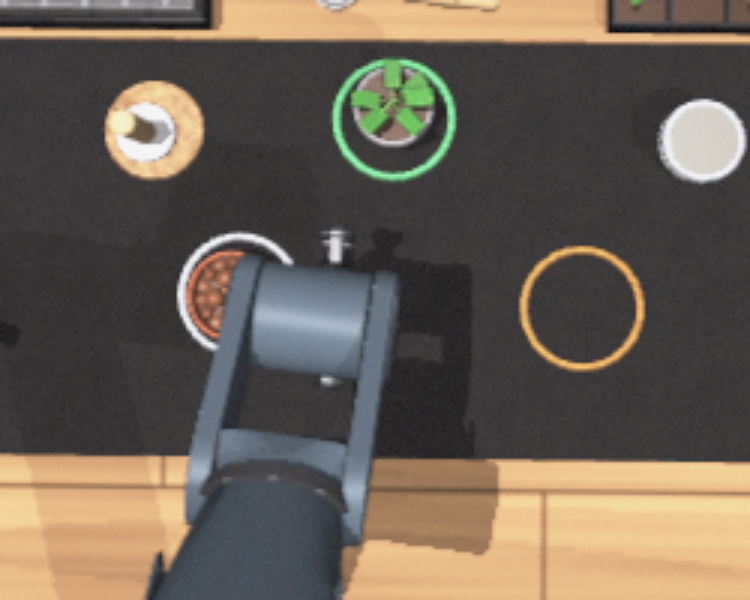

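The pot sits wholly inside the white ring (335,340 side). Now the tamper's position.

Run:
```python
from h import *
for n in ('top5','side5','top0'):
    s=dict(np.load('pics/%s.npz'%n)); W=cloud(s);F=s['frame'].astype(int)
    near=(abs(W[...,0]-.64)<.07)&(abs(W[...,1]-.275)<.07)
    m=near&(W[...,2]>.04)
    p=W[m]; 
    t=near&(W[...,2]>.118); P=plane(s,.128)[t]
    print(n,'handle top',len(P),P.min(0),P.max(0),P.mean(0),'handle pts mean',p.mean(0))
    wm=near&(F.min(2)>150)&(W[...,2]<.05); Q=plane(s,.02)
    h,_=cv2.findContours(wm.astype(np.uint8),cv2.RETR_EXTERNAL,cv2.CHAIN_APPROX_NONE)
    c=max(h,key=len).reshape(-1,2); q=Q[c[:,1],c[:,0]]; print(' foot',q.min(0),q.max(0),(q.min(0)+q.max(0))/2)
    cm=plane(s,.008); h=cv2.cvtColor(s['frame'],cv2.COLOR_RGB2HSV)
    w=(h[...,0]<25)&(h[...,1]>60)&(F[...,0]>120)&(abs(cm[...,0]-.64)<.065)&(abs(cm[...,1]-.275)<.065); q=cm[w]
    print(' coaster',q.min(0),q.max(0),(q.min(0)+q.max(0))/2)
```

```text
top5 handle top 64 [0.62610264 0.26351792 0.128     ] [0.64947945 0.28699093 0.128     ] [0.63738042 0.27486808 0.128     ] handle pts mean [0.63578599 0.27139267 0.10606584]
 foot [0.59193828 0.24081416 0.02      ] [0.68670761 0.3122107  0.02      ] [0.63932294 0.27651243 0.02      ]
 coaster [0.58943697 0.21659    0.008     ] [0.69146461 0.31871612 0.008     ] [0.64045079 0.26765306 0.008     ]
side5 handle top 46 [0.61943234 0.26619061 0.128     ] [0.64380035 0.29327022 0.128     ] [0.63095695 0.27892463 0.128     ] handle pts mean [0.6297234  0.27962095 0.09167946]
 foot [0.60327493 0.24296132 0.02      ] [0.66861842 0.30494245 0.02      ] [0.63594668 0.27395188 0.02      ]
 coaster [0.58555699 0.21151688 0.008     ] [0.70390184 0.32061062 0.008     ] [0.64472942 0.26606375 0.008     ]
top0 handle top 64 [0.62610264 0.26351792 0.128     ] [0.64947945 0.28699093 0.128     ] [0.63738042 0.27486808 0.128     ] handle pts mean [0.63582465 0.27155833 0.10783683]
 foot [0.59193828 0.24299956 0.02      ] [0.68667849 0.3122107  0.02      ] [0.63930839 0.27760513 0.02      ]
 coaster [0.58943697 0.21659    0.008     ] [0.69146461 0.31871612 0.008     ] [0.64045079 0.26765306 0.008     ]
```

Run:
```python
from h import *
go(0.6365,0.2752,0.18,-3)
```

```text
shift [-22.51   0.5   15.71] turn [-0.013  0.003  0.001] rows 6.584059754358962 0.10851117990618962
```

```bash
python3 -m handwheel '[-4,0,1,0,0,0,7, -7,0,4,0,0,0,7, -10,0,7,0,0,0,7, -13,0,9.5,0,0,0,7, -16,0,12,0,0,0,7, -19,0,14,0,0,0,7, -21.5,0,15.3,0,0,0,7, -22.5,0,15.7,0,0,0,7, -22.5,0,15.7,0,0,0,7, -22.5,0,15.7,0,0,0,7]'
python3 - <<'E'
from h import *
go(0.6365,0.2752,0.09,-3)
s=snap('top','top6'); cv2.imwrite('pics/top6c.png',cv2.resize(s['frame'][130:280,150:300,::-1],None,fx=4,fy=4))
s=snap('side','side6'); cv2.imwrite('pics/side6c.png',cv2.resize(s['frame'][150:350,200:450,::-1],None,fx=3,fy=3))
E
```

```text
t: 10.17
tcp_pos: [0.6311, 0.2754, 0.1762]
tool_rot: [-0.489, 0.512, -0.511, 0.487]
force: [-0.4, -0.1, -1.0]
finger_gap: 0.817
shift [-0.02  8.62  0.57] turn [0.003 0.005 0.002] rows 2.0710989529670676 0.046842544877300565
```

View pics/side6c.png

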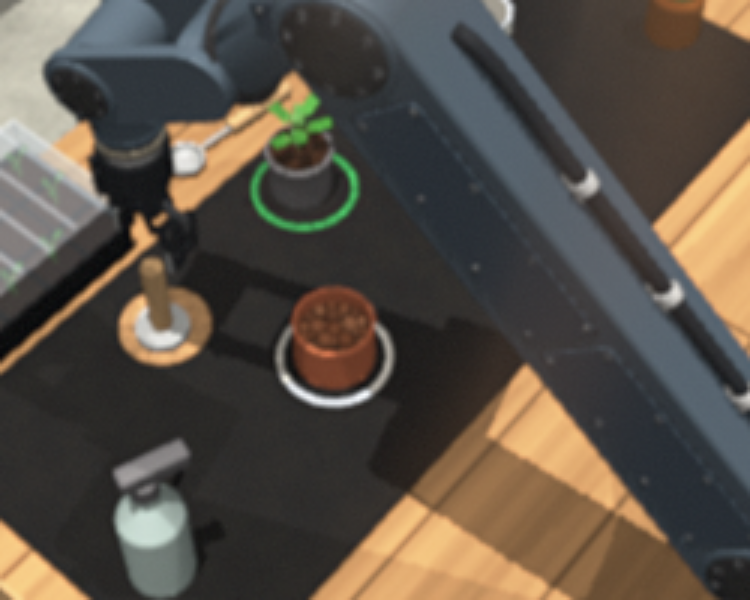

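The gripper (150,210) hangs above the tamper's handle (155,280); go down around it.

```bash
python3 -m handwheel '[0,1.5,0.55,0,0,0,7, 0,3.5,0.55,0,0,0,7, 0,5.5,0.55,0,0,0,7, 0,7,0.55,0,0,0,7, 0,8.2,0.55,0,0,0,7, 0,8.6,0.55,0,0,0,7, 0,8.6,0.55,0,0,0,7]'
python3 - <<'E'
from h import *
go(0.6365,0.2752,0.09,-3)
s=snap('side','side7'); cv2.imwrite('pics/side7c.png',cv2.resize(s['frame'][190:290,200:325,::-1],None,fx=6,fy=6))
s=dict(np.load('pics/top6.npz')); W=cloud(s); h=cv2.cvtColor(s['frame'],cv2.COLOR_RGB2HSV)
cv2.imwrite('pics/top6p.png',cv2.resize(s['frame'][200:300,210:310,::-1],None,fx=6,fy=6,interpolation=cv2.INTER_CUBIC))
m=(W[...,2]>0.062)&(W[...,2]<0.08)&(abs(W[...,0]-.467)<.06)&(abs(W[...,1]-.175)<.06)
p=W[m];print(p.min(0),p.max(0),(p.min(0)+p.max(0))/2,circ(W,m),circ(plane(s,.07),m))
E
```

```text
t: 10.85
tcp_pos: [0.637, 0.2754, 0.0898]
tool_rot: [-0.489, 0.513, -0.512, 0.487]
force: [-0.8, 1.5, -0.8]
finger_gap: 0.821
shift [ 0.02 -0.02 -0.05] turn [0.003 0.003 0.001] rows 0.013228564927898796 0.03761652213208538
[0.42725932 0.13069338 0.06208782] [0.51447258 0.21879315 0.07580136] [0.47086595 0.17474327 0.06894459] (array([0.4706, 0.1734]), np.float64(0.0393), 171) (array([0.4707, 0.1733]), np.float64(0.0392), 171)
```

View pics/side7c.png

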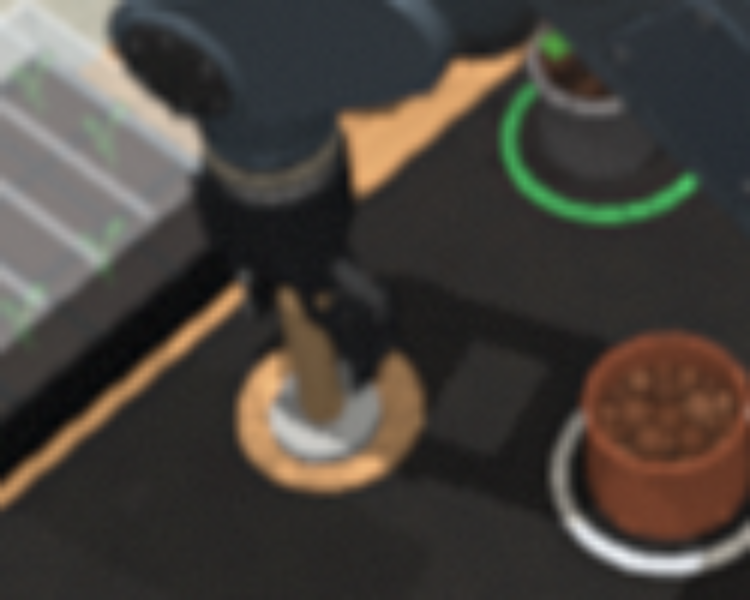

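View pics/top6p.png

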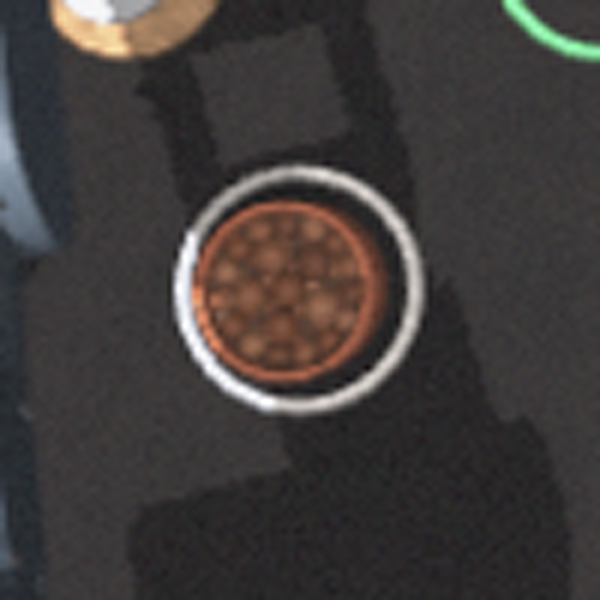

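Pot rim (290,292 crop) centred in the white ring (300,290); fingers straddle the handle. Close.

```bash
python3 -m handwheel '[0,0,0,0,0,0,4, 0,0,0,0,0,0,3, 0,0,0,0,0,0,2.2, 0,0,0,0,0,0,2, 0,0,0,0,0,0,2, 0,0,0,0,0,0,2, 0,0,0,0,0,0,2, 0,0,0,0,0,0,2]' 60
python3 - <<'E'
from h import *
s=manip.sense();print(s['force'],s['ft_torque'],s['finger_gap'])
E
python3 -m handwheel '[0,-0.3,0,0,0,0,2, 0,-0.8,0,0,0,0,2, 0,-1.5,0,0,0,0,2, 0,-3,0,0,0,0,2, 0,-5,0,0,0,0,2, 0,-7,0,0,0,0,2, 0,-9,0,0,0,0,2, 0,-10.5,0,0,0,0,2, 0,-11,0,0,0,0,2, 0,-11,0,0,0,0,2]'
python3 - <<'E'
from h import *
s=manip.sense();print(s['force'],s['ft_torque'],s['finger_gap'])
s=snap('side','side8'); cv2.imwrite('pics/side8c.png',cv2.resize(s['frame'][150:290,190:330,::-1],None,fx=4,fy=4))
s=snap('top','top8')
go(0.470,0.1745,0.20,-3)
E
```

```text
t: 11.57
tcp_pos: [0.6382, 0.2766, 0.0927]
tool_rot: [0.487, -0.512, 0.512, -0.488]
force: [-0.7, -0.1, 6.5]
finger_gap: 0.287
[-0.70048494 -0.09161366  6.46896496] [-0.06526225  0.22301428  0.01760501] 0.2868373410496602
t: 12.4
tcp_pos: [0.6388, 0.2766, 0.2035]
tool_rot: [0.487, -0.511, 0.512, -0.489]
force: [0.7, -0.1, -2.3]
finger_gap: 0.288
[ 0.74704036 -0.12268235 -2.30376982] [ 0.01260465 -0.01191243 -0.00297133] 0.2881800029206227
shift [ 10.96   0.1  -16.21] turn [0.002 0.004 0.   ] rows 4.692838784936655 0.036821158860347786
```

View pics/side8c.png

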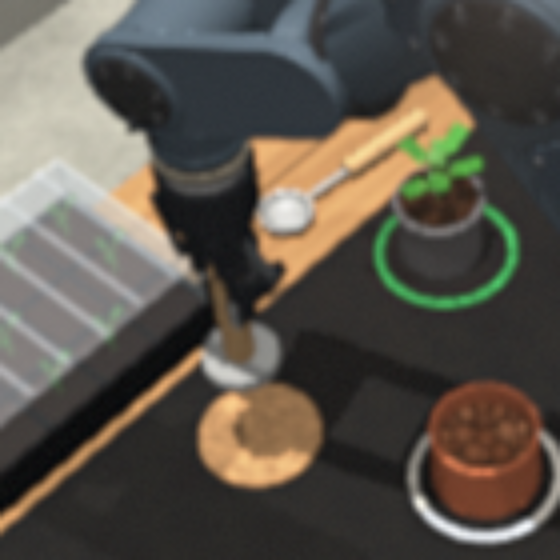

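View pics/top8.png

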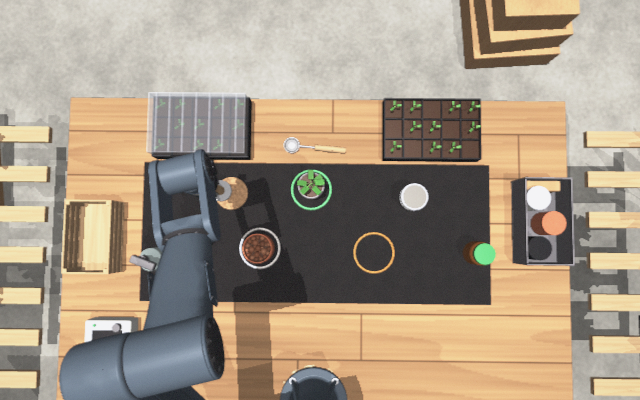

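The tamper (240,350) is lifted clear of the coaster and looks upright. I'll check foot centre and tilt, then go over the pot.

```bash
cat >> h.py <<'E'
def foot(s):
    st=manip.sense(); x,y,z=st['tcp_pos']; W=cloud(s); F=s['frame'].astype(int); h=cv2.cvtColor(s['frame'],cv2.COLOR_RGB2HSV)
    zt=z-.0847+.012
    m=(abs(W[...,0]-x)<.045)&(abs(W[...,1]-y)<.045)&(abs(W[...,2]-zt)<.016)&(h[...,1]<60)&(F.min(2)>100)
    p=W[m]; A=np.c_[p[:,0]-x,p[:,1]-y,np.ones(len(p))]; c=np.linalg.lstsq(A,p[:,2],rcond=None)[0]
    Q=plane(s,zt)[m]
    print('foot n',len(p),'slopes deg',np.degrees(c[:2]).round(2),'z',c[2],'exp',zt,'ctr',((Q.min(0)+Q.max(0))/2).round(4),'ext',np.ptp(Q,0).round(3),'tcp',st['tcp_pos'].round(4))
E
python3 - <<'E'
from h import *
for n in('side8','top8'): foot(dict(np.load('pics/%s.npz'%n)))
E
python3 -m handwheel '[1,0,-1.5,0,0,0,2, 3,0,-4,0,0,0,2, 5,0,-7,0,0,0,2, 7,0,-10,0,0,0,2, 9,0,-13,0,0,0,2, 10.4,0,-15.2,0,0,0,2, 11,0,-16.2,0,0,0,2, 11,0,-16.2,0,0,0,2, 11,0,-16.2,0,0,0,2]'
python3 - <<'E'
from h import *
go(0.470,0.1745,0.2,-3)
s=snap('side','side9'); foot(s); cv2.imwrite('pics/side9c.png',cv2.resize(s['frame'][150:300,220:370,::-1],None,fx=4,fy=4))
s=snap('top','top9'); foot(s);cv2.imwrite('pics/top9c.png',cv2.resize(s['frame'][190:310,190:310,::-1],None,fx=4,fy=4))
E
```

```text
foot n 158 slopes deg [-0.29  0.01] z 0.12817310200729617 exp 0.12800616046403931 ctr [0.6357 0.276  0.128 ] ext [0.059 0.061 0.   ] tcp [0.6372 0.2762 0.2007]
foot n 190 slopes deg [1.12 1.88] z 0.12902447154630148 exp 0.12800616046403931 ctr [0.6378 0.2648 0.128 ] ext [0.058 0.043 0.   ] tcp [0.6372 0.2762 0.2007]
t: 13.25
tcp_pos: [0.4706, 0.1741, 0.201]
tool_rot: [-0.488, 0.512, -0.512, 0.488]
force: [0.7, -0.3, -1.7]
finger_gap: 0.289
shift [-0.03  0.1  -0.07] turn [ 0.001  0.004 -0.   ] rows 0.03033895707008858 0.029738125374023924
foot n 167 slopes deg [-2.01  0.78] z 0.1257357328796043 exp 0.12857681074522306 ctr [0.4657 0.175  0.1286] ext [0.06  0.062 0.   ] tcp [0.4719 0.1745 0.2013]
foot n 104 slopes deg [1.03 0.87] z 0.12876053012925434 exp 0.12867201942556822 ctr [0.4728 0.1546 0.1287] ext [0.054 0.021 0.   ] tcp [0.4724 0.1746 0.2014]
```

View pics/side9c.png

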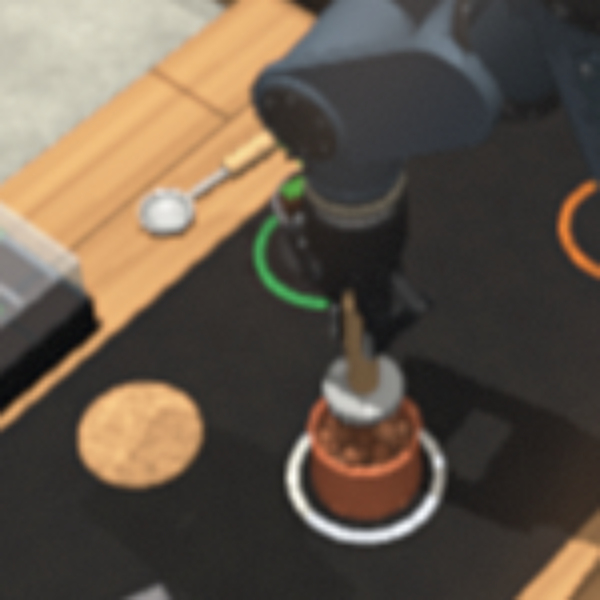

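View pics/top9c.png

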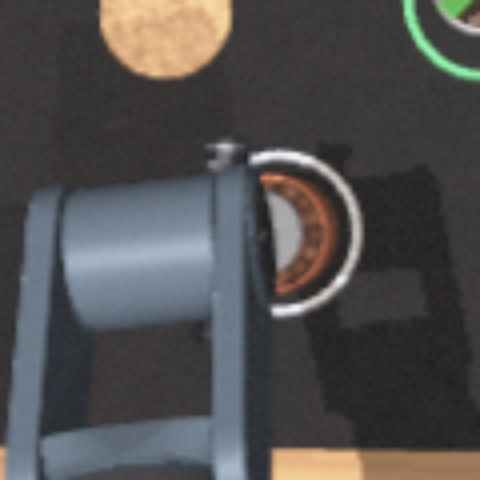

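Foot and pot agree within ~2 mm in both views (foot at (363,388) over the pot in the side crop). Lower to just at the rim.

```bash
python3 -m handwheel '[0,0.5,-0.1,0,0,0,2, 0,1.5,-0.1,0,0,0,2, 0,2.5,-0.1,0,0,0,2, 0,3.5,-0.1,0,0,0,2, 0,4.2,-0.1,0,0,0,2, 0,4.6,-0.1,0,0,0,2, 0,4.6,-0.1,0,0,0,2]'
python3 - <<'E'
from h import *
go(0.4715,0.1745,0.0847+.054,-3)
s=snap('side','side10'); foot(s); cv2.imwrite('pics/side10c.png',cv2.resize(s['frame'][190:300,250:360,::-1],None,fx=5,fy=5))
s=manip.sense();print(s['force'],s['ft_torque'])
E
```

```text
t: 13.93
tcp_pos: [0.4696, 0.1744, 0.1544]
tool_rot: [-0.488, 0.512, -0.511, 0.487]
force: [-0.4, 0.2, -2.4]
finger_gap: 0.293
shift [-0.02  1.57  0.19] turn [0.002 0.005 0.   ] rows 0.37979918984550365 0.039943591452848155
foot n 167 slopes deg [-2.35  0.56] z 0.07915394574113344 exp 0.0823282567468812 ctr [0.465  0.1747 0.0823] ext [0.06 0.06 0.  ] tcp [0.4699 0.1744 0.155 ]
[-0.90902646 -0.07557348 -2.25995844] [ 0.00594337 -0.00269598  0.0316414 ]
```

View pics/side10c.png

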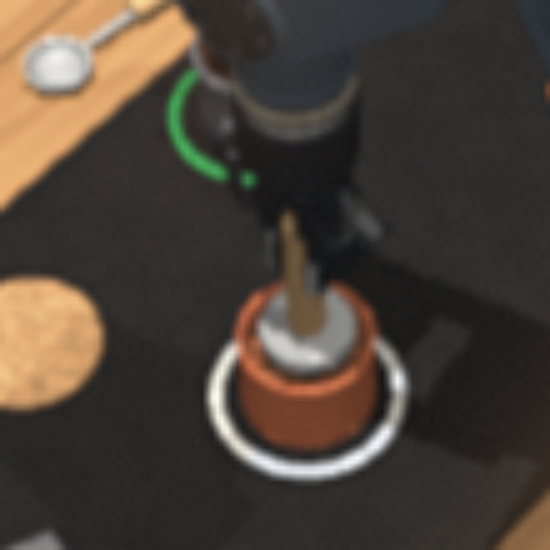

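Foot (308,330) is centred in the rim (306,338). Press down gently, watching force.

```bash
python3 -m handwheel '[0,0.2,0,0,0,0,2, 0,0.4,0,0,0,0,2, 0,0.6,0,0,0,0,2, 0,0.8,0,0,0,0,2, 0,1.0,0,0,0,0,2, 0,1.1,0,0,0,0,2, 0,1.2,0,0,0,0,2, 0,1.3,0,0,0,0,2]'
python3 -m handwheel '[0,0.1,0,0,0,0,2, 0,0.2,0,0,0,0,2, 0,0.2,0,0,0,0,2]'
```

```text
t: 14.65
tcp_pos: [0.4702, 0.1744, 0.1434]
tool_rot: [0.488, -0.512, 0.512, -0.488]
force: [-1.3, -0.1, 6.2]
finger_gap: 0.293
t: 14.9
tcp_pos: [0.4702, 0.1744, 0.1413]
tool_rot: [0.487, -0.512, 0.512, -0.488]
force: [-1.3, 0.6, 5.0]
finger_gap: 0.293
```

```bash
python3 -m handwheel '[0,0.1,0,0,0,0,2, 0,0.2,0,0,0,0,2, 0,0.3,0,0,0,0,2, 0,0.3,0,0,0,0,2]'
python3 -m handwheel '[0,0.1,0,0,0,0,2, 0,0.2,0,0,0,0,2, 0,0.2,0,0,0,0,2, 0,0.2,0,0,0,0,2]'
```

```text
t: 15.23
tcp_pos: [0.4702, 0.1744, 0.1384]
tool_rot: [0.488, -0.512, 0.512, -0.488]
force: [-0.1, 0.4, 5.6]
finger_gap: 0.285
t: 15.57
tcp_pos: [0.4703, 0.1744, 0.1383]
tool_rot: [0.487, -0.511, 0.512, -0.489]
force: [-4.2, 0.1, 20.1]
finger_gap: 0.283
```

```bash
python3 -m handwheel '[0,0.1,0,0,0,0,2, 0,0.1,0,0,0,0,2, 0,0.1,0,0,0,0,2]'
python3 - <<'E'
from h import *
s=snap('side','side11'); foot(s); cv2.imwrite('pics/side11c.png',cv2.resize(s['frame'][190:300,250:360,::-1],None,fx=5,fy=5))
s=snap('top','top11');foot(s)
s=manip.sense();print(s['force'],s['ft_torque'])
go(0.47,0.1745,0.138,-3)
E
```

```text
t: 15.82
tcp_pos: [0.4704, 0.1745, 0.1382]
tool_rot: [0.487, -0.511, 0.512, -0.489]
force: [-5.1, -1.0, 27.2]
finger_gap: 0.291
foot n 165 slopes deg [-1.34  1.31] z 0.06359644974776914 exp 0.06546812748262394 ctr [0.4665 0.178  0.0655] ext [0.058 0.069 0.   ] tcp [0.4704 0.1744 0.1382]
foot n 81 slopes deg [ 1.31 10.68] z 0.06873320885253884 exp 0.06548116751687368 ctr [0.471  0.1526 0.0655] ext [0.051 0.019 0.   ] tcp [0.4704 0.1744 0.1382]
[-5.34193107 -1.03075488 28.22406857] [-0.20429188  1.21596825 -0.00934292]
shift [-0.    0.02 -0.04] turn [-0.003  0.005 -0.   ] rows 0.009803914040202217 0.04375734073396634
```

View pics/side11c.png

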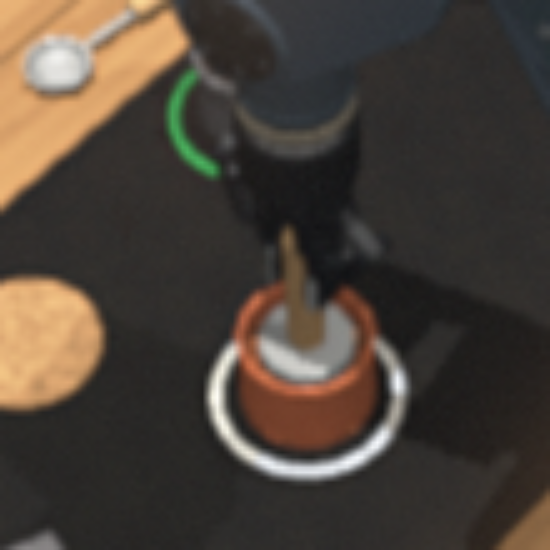

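Foot lies inside the rim (308,340) at the expected bed height, pressed with ~30 N. A small rocking motion about the foot makes sure of every side.

```bash
python3 -m handwheel '[0,0,-0.1,0.012,0,0,2, 0,0,-0.2,0.024,0,0,2, 0,0,-0.2,0.024,0,0,2, 0,0,0,0,0,0,2, 0,0,0.1,-0.012,0,0,2, 0,0,0.2,-0.024,0,0,2, 0,0,0.2,-0.024,0,0,2, 0,0,0,0,0,0,2]'
python3 - <<'E'
from h import *
s=manip.sense();print(s['force'],s['ft_torque'])
E
python3 -m handwheel '[0.1,0,0,0,0,0.012,2, 0.2,0,0,0,0,0.024,2, 0.2,0,0,0,0,0.024,2, 0,0,0,0,0,0,2, -0.1,0,0,0,0,-0.012,2, -0.2,0,0,0,0,-0.024,2, -0.2,0,0,0,0,-0.024,2, 0,0,0,0,0,0,2, 0,0,0,0,0,0,2]'
python3 - <<'E'
from h import *
s=manip.sense();print(s['force'],s['ft_torque'])
E
python3 -m handwheel '[0,-0.3,0,0,0,0,2, 0,-0.7,0,0,0,0,2, 0,-1.5,0,0,0,0,2, 0,-2.5,0,0,0,0,2, 0,-4,0,0,0,0,2, 0,-6,0,0,0,0,2, 0,-8,0,0,0,0,2]'
python3 - <<'E'
from h import *
s=manip.sense();print(s['force'],s['ft_torque'],s['finger_gap'])
s=snap('side','side12'); foot(s); cv2.imwrite('pics/side12c.png',cv2.resize(s['frame'][190:300,250:360,::-1],None,fx=5,fy=5))
go(0.64,0.268,0.22,-3)
E
```

```text
t: 16.58
tcp_pos: [0.4707, 0.1744, 0.1382]
tool_rot: [0.487, -0.512, 0.512, -0.488]
force: [-4.1, -0.7, 27.5]
finger_gap: 0.29
[-4.14509525 -0.69063918 27.49176625] [-0.13347609  1.24608302  0.01182314]
t: 17.33
tcp_pos: [0.4707, 0.1743, 0.1382]
tool_rot: [0.487, -0.511, 0.512, -0.489]
force: [-4.5, 0.8, 26.5]
finger_gap: 0.288
[-4.45754836  0.78277253 26.5034082 ] [0.00160804 1.08730714 0.05806847]
t: 17.92
tcp_pos: [0.469, 0.1742, 0.2146]
tool_rot: [-0.489, 0.512, -0.511, 0.487]
force: [0.0, 0.5, -2.0]
finger_gap: 0.287
[ 0.00581081  0.45603576 -1.96620202] [ 0.04841061 -0.02358675 -0.0792426 ] 0.2868731882623348
foot n 183 slopes deg [-0.29  0.02] z 0.1402494723066632 exp 0.14580884203716446 ctr [0.4622 0.1764 0.1458] ext [0.059 0.062 0.   ] tcp [0.4716 0.1747 0.2185]
shift [-10.12  -0.05  16.38] turn [-0.006  0.005 -0.001] rows 4.61728853945215 0.05906451803409188
```

View pics/side12c.png

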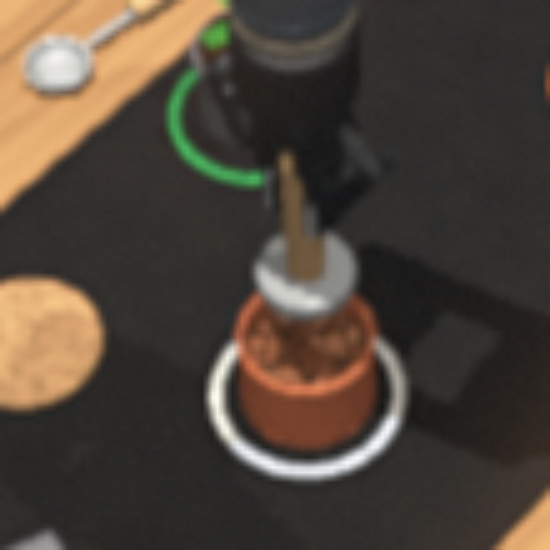

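Tamper (305,270) lifted off, pot still upright in the ring. Carry it over the coaster and inspect the pebbles.

```bash
python3 -m handwheel '[-1,0,1.5,0,0,0,2, -3,0,4,0,0,0,2, -5,0,7.5,0,0,0,2, -7,0,11,0,0,0,2, -8.8,0,14,0,0,0,2, -9.8,0,15.8,0,0,0,2, -10.1,0,16.3,0,0,0,2, -10.1,0,16.3,0,0,0,2]'
python3 - <<'E'
from h import *
go(0.64,0.268,0.22,-3)
for n,(a,b,c,d) in (('side',(235,310,270,345)),('top',(200,300,210,310))):
    Ws=[]
    for i in range(4):
        s=snap(n,'%s13_%d'%(n,i)); Ws.append(cloud(s))
    foot(s)
    cv2.imwrite('pics/%s13c.png'%n,cv2.resize(s['frame'][a:b,c:d,::-1],None,fx=6,fy=6,interpolation=cv2.INTER_CUBIC))
    W=np.mean(Ws,0); print('std',np.nanstd(np.array(Ws)[:,220:240,350:370,2],0).mean())
    W0=np.array(Ws)
    m=(abs(W[...,0]-.468)<.06)&(abs(W[...,1]-.175)<.06)&(W[...,2]>.06)&(W[...,2]<.08)
    p=W[m]; c=(p.min(0)+p.max(0))/2; print(n,'pot',c,circ(W,m))
    r=np.hypot(W[...,0]-c[0],W[...,1]-c[1]); ang=np.degrees(np.arctan2(W[...,1]-c[1],W[...,0]-c[0]))%360
    print(' centre',np.nanmean(W[...,2][r<8e-3])*1e3, 'outer',np.nanmean(W[...,2][(r>.030)&(r<.036)])*1e3)
    print([ (np.nanmean(W[...,2][(r>.012)&(r<.026)&(abs((ang-q+180)%360-180)<10)])*1e3).round(1) for q in range(0,360,20)])
E
```

```text
t: 18.63
tcp_pos: [0.638, 0.2678, 0.2128]
tool_rot: [-0.488, 0.512, -0.511, 0.488]
force: [0.3, -0.1, -3.7]
finger_gap: 0.287
shift [-0.03 -0.72  0.2 ] turn [0.001 0.005 0.   ] rows 0.1793089605829275 0.040867147799491965
foot n 164 slopes deg [-0.45  0.81] z 0.13841919427461377 exp 0.14126199308475287 ctr [0.6304 0.2674 0.1413] ext [0.06  0.061 0.   ] tcp [0.6356 0.2667 0.214 ]
std 0.003920863807001792
side pot [0.46654231 0.17377068 0.06595163] (array([0.4667, 0.1748]), np.float64(0.0428), 151)
 centre 169.6022564772063 outer 113.49716828976997
[np.float64(46.9), np.float64(49.1), np.float64(48.7), np.float64(46.9), np.float64(47.6), np.float64(49.5), np.float64(48.5), np.float64(46.1), np.float64(49.7), np.float64(327.9), np.float64(47.5), np.float64(48.4), np.float64(50.6), np.float64(51.0), np.float64(43.6), np.float64(49.0), np.float64(49.3), np.float64(47.9)]
foot n 192 slopes deg [0.09 3.43] z 0.14238740960383586 exp 0.1422474151198815 ctr [0.6365 0.2545 0.1422] ext [0.058 0.04  0.   ] tcp [0.6368 0.267  0.2149]
std 0.002424923526633835
top pot [0.47095867 0.17450568 0.06741127] (array([0.4699, 0.1744]), np.float64(0.0428), 138)
 centre 407.25599308721763 outer 444.2197957885377
[np.float64(154.7), np.float64(185.1), np.float64(517.9), np.float64(501.5), np.float64(511.2), np.float64(508.8), np.float64(518.7), np.float64(534.7), np.float64(526.4), np.float64(507.8), np.float64(526.4), np.float64(51.1), np.float64(52.4), np.float64(49.6), np.float64(48.4), np.float64(51.6), np.float64(52.0), np.float64(47.9)]
```

View pics/side13c.png

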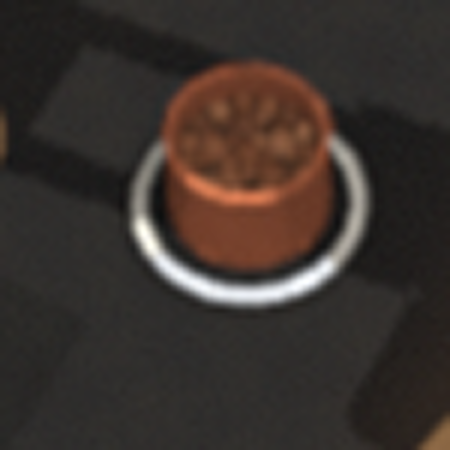

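View pics/top13c.png

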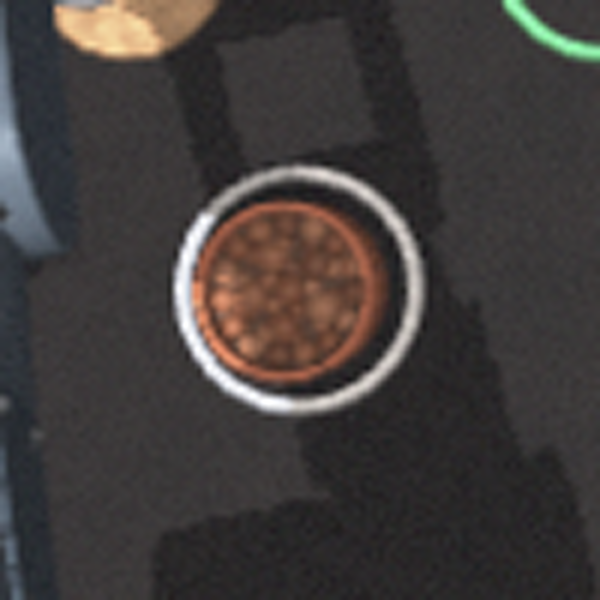

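Run:
```python
from h import *
def an(n,names,c):
    W=np.nanmean([cloud(dict(np.load('pics/%s.npz'%k))) for k in names],0); W[(W[...,2]>.085)]=np.nan
    r=np.hypot(W[...,0]-c[0],W[...,1]-c[1]); ang=np.degrees(np.arctan2(W[...,1]-c[1],W[...,0]-c[0]))%360
    print(n,'ctr',(np.nanmean(W[...,2][r<8e-3])*1e3).round(1),'outer',(np.nanmean(W[...,2][(r>.030)&(r<.036)])*1e3).round(1),[ float((np.nanmean(W[...,2][(r>.012)&(r<.026)&(abs((ang-q+180)%360-180)<10)])*1e3).round(1)) for q in range(0,360,20)])
an('before side',['side6'],(.4665,.175)); an('after side',['side13_%d'%i for i in range(4)],(.4665,.175))
an('before top',['top6'],(.4709,.1745)); an('after top',['top13_%d'%i for i in range(4)],(.4709,.1745))
go(.6405,.268,.214,-3)
```

```text
before side ctr 55.8 outer 49.3 [nan, 59.5, 53.6, 49.9, 55.1, 56.1, 52.3, 49.9, 54.1, 55.6, 51.2, 51.4, 54.9, 55.7, 47.3, 52.5, 56.0, 51.3]
after side ctr 50.2 outer 49.8 [47.3, 49.3, 48.5, 46.1, 47.8, 49.8, 48.3, 46.0, 48.9, 50.0, 48.4, 47.7, 50.7, 49.9, 43.6, 48.6, 49.3, 47.4]
before top ctr 58.1 outer 51.2 [49.1, 57.5, 59.7, 50.3, 58.2, 63.0, 57.8, 50.1, 59.8, 60.8, 51.6, 55.9, 58.9, 55.6, 48.0, 56.5, 58.6, 53.7]
after top ctr 50.9 outer 51.7 [48.5, 51.7, 52.3, 48.4, 49.4, 53.5, 51.2, 48.5, 50.9, 52.4, 48.3, 51.1, 52.4, 49.6, 48.4, 51.5, 52.0, 47.9]
shift [-0.12  0.09  0.37] turn [0.    0.004 0.   ] rows 0.09496226319261372 0.03275602898764478<stdin>:3: RuntimeWarning: Mean of empty slice
<stdin>:5: RuntimeWarning: Mean of empty slice
```

Pebble tops were 5–12 mm high before and now read level with the outer bed (within ~1–2 mm depth noise) in both cameras. Place the tamper.

```bash
python3 -m handwheel '[-0.1,1,0.2,0,0,0,2, -0.1,3,0.4,0,0,0,2, -0.1,5,0.4,0,0,0,2, -0.1,7,0.4,0,0,0,2, -0.1,9,0.4,0,0,0,2, -0.1,10.5,0.4,0,0,0,2, -0.1,11.2,0.4,0,0,0,2, -0.1,11.5,0.4,0,0,0,2, -0.1,11.5,0.4,0,0,0,2]'
python3 -m handwheel '[0,0.1,0,0,0,0,2, 0,0.2,0,0,0,0,2, 0,0.3,0,0,0,0,2, 0,0.3,0,0,0,0,2]'
python3 - <<'E'
from h import *
go(.6405,.268,.0925,-3)
s=snap('side','side14'); foot(s); cv2.imwrite('pics/side14c.png',cv2.resize(s['frame'][190:290,200:325,::-1],None,fx=6,fy=6))
s=snap('top','top14'); foot(s)
print(manip.sense()['force'])
E
```

```text
t: 19.78
tcp_pos: [0.6413, 0.2681, 0.0988]
tool_rot: [-0.488, 0.512, -0.512, 0.488]
force: [-0.5, 1.1, -1.7]
finger_gap: 0.287
t: 20.12
tcp_pos: [0.6418, 0.2683, 0.0973]
tool_rot: [0.487, -0.512, 0.512, -0.488]
force: [1.1, -0.1, -2.8]
finger_gap: 0.283
shift [ 0.04  0.48 -0.13] turn [-0.001  0.004 -0.   ] rows 0.12073336982708942 0.03654780544654497
foot n 153 slopes deg [-2.32  1.6 ] z 0.021797363943381505 exp 0.024524091997537346 ctr [0.6364 0.2676 0.0245] ext [0.06  0.061 0.   ] tcp [0.6417 0.2683 0.0972]
foot n 156 slopes deg [1.06 3.13] z 0.02433720159268725 exp 0.024389250554947842 ctr [0.6404 0.2546 0.0244] ext [0.06  0.037 0.   ] tcp [0.6417 0.2682 0.0971]
[ 0.19354499  0.19332004 -2.34298131]
```

View pics/side14c.png

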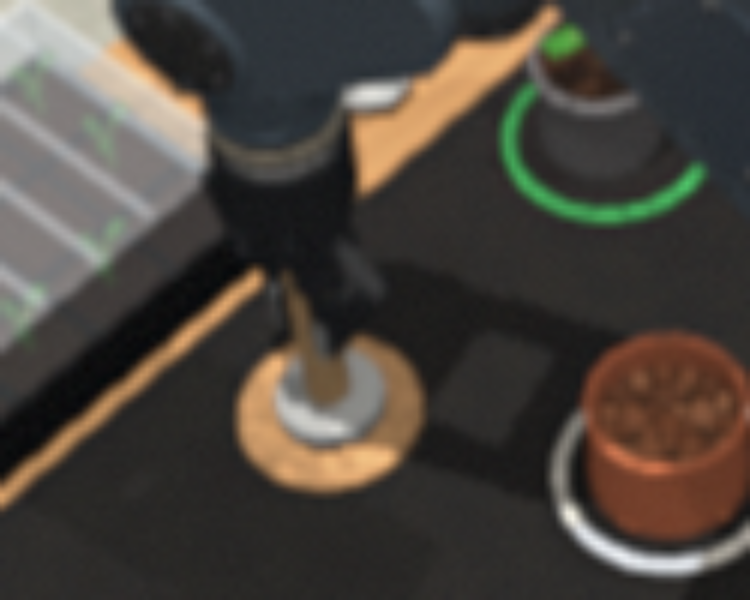

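Foot (330,395) over the coaster (332,410), still a few mm up. Creep down to contact.

```bash
python3 -m handwheel '[0,0.1,0,0,0,0,2, 0,0.2,0,0,0,0,2, 0,0.3,0,0,0,0,2, 0,0.35,0,0,0,0,2, 0,0.4,0,0,0,0,2, 0,0.4,0,0,0,0,2]'
python3 -m handwheel '[0,0.05,0,0,0,0,2, 0,0.1,0,0,0,0,2, 0,0.1,0,0,0,0,2]'
```

```text
t: 20.72
tcp_pos: [0.6413, 0.2682, 0.0928]
tool_rot: [-0.488, 0.512, -0.512, 0.488]
force: [-0.4, 0.0, 0.0]
finger_gap: 0.288
t: 20.97
tcp_pos: [0.6414, 0.2682, 0.0928]
tool_rot: [0.488, -0.512, 0.512, -0.488]
force: [-3.0, -1.3, 4.8]
finger_gap: 0.29
```

Contact (force -2.3 → +4.8 N). Open and retreat straight up.

```bash
python3 -m handwheel '[0,0,0,0,0,0,2.8, 0,0,0,0,0,0,3.2, 0,0,0,0,0,0,4, 0,0,0,0,0,0,5, 0,0,0,0,0,0,6, 0,0,0,0,0,0,7, 0,0,0,0,0,0,7, 0,0,0,0,0,0,7]'
python3 - <<'E'
from h import *
print(manip.sense()['force'])
s=snap('side','side15'); foot(s); cv2.imwrite('pics/side15c.png',cv2.resize(s['frame'][190:290,200:325,::-1],None,fx=6,fy=6))
E
```

```text
t: 21.63
tcp_pos: [0.6415, 0.2682, 0.0915]
tool_rot: [-0.488, 0.512, -0.512, 0.488]
force: [0.0, -0.3, 0.5]
finger_gap: 0.818
[ 0.04841427 -0.26999946  0.49335499]
foot n 136 slopes deg [-0.5   1.24] z 0.017797622047896415 exp 0.01877013970514677 ctr [0.6368 0.2685 0.0188] ext [0.061 0.059 0.   ] tcp [0.6415 0.2682 0.0915]
```

View pics/side15c.png

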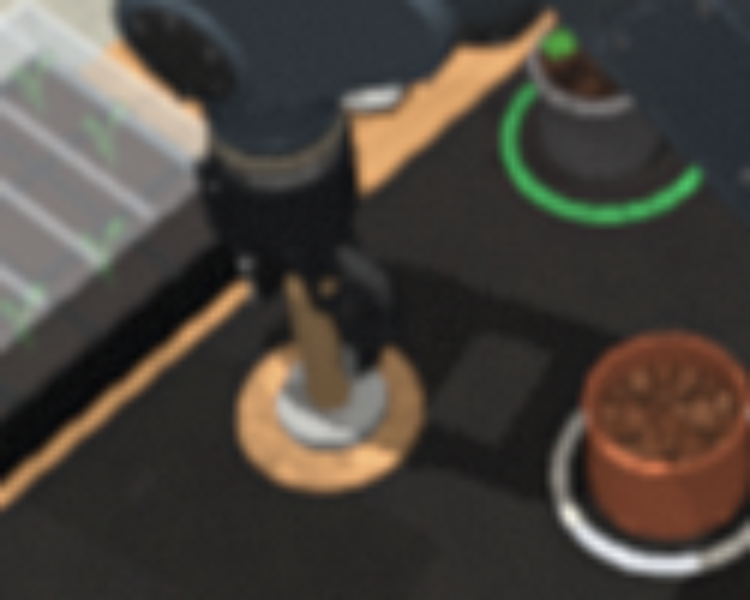

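The tamper stands free on the coaster (foot at (330,400)), fingers open around it. Go up and clear.

```bash
python3 -m handwheel '[0,-1,0,0,0,0,7, 0,-2.5,0,0,0,0,7, 0,-4.5,0,0,0,0,7, 0,-7,0,0,0,0,7, 0,-9.5,0,0,0,0,7, 0,-12,0,0,0,0,7, 0,-14,0,0,0,0,7, 0,-16,0,0,0,0,7, 0,-17,0,0,0,0,7, 0,-17,0,0,0,0,7]'
python3 -m handwheel '[3,0,0,0,0,0,7, 7,0,-1,0,0,0,7, 11,0,-2,0,0,0,7, 15,0,-4,0,0,0,7, 19,0,-6,0,0,0,7, 23,0,-8,0,0,0,7, 27,0,-9,0,0,0,7, 31,0,-10,0,0,0,7, 32,0,-10,0,0,0,7, 32,0,-10,0,0,0,7]'
python3 - <<'E'
from h import *
print(manip.sense()['tcp_pos'])
for n in('top','side'):
    s=snap(n,n+'16'); W=cloud(s);W[W[...,2]>.3]=np.nan
    near=(abs(W[...,0]-.64)<.05)&(abs(W[...,1]-.268)<.05)
    for lo,hi in((.04,.07),(.07,.1),(.1,.12),(.12,.14)):
        p=W[near&(W[...,2]>lo)&(W[...,2]<hi)]; print(n,lo,len(p),p.mean(0).round(4) if len(p) else '')
    m=(abs(W[...,0]-.468)<.06)&(abs(W[...,1]-.175)<.06)&(W[...,2]>.062)&(W[...,2]<.08); print('pot',(W[m].min(0)+W[m].max(0))/2)
E
```

```text
t: 22.52
tcp_pos: [0.643, 0.2686, 0.2656]
tool_rot: [0.486, -0.511, 0.513, -0.49]
force: [0.3, 0.3, 0.2]
finger_gap: 0.819
t: 23.35
tcp_pos: [0.5248, -0.0502, 0.2606]
tool_rot: [-0.487, 0.513, -0.513, 0.486]
force: [-0.1, 0.6, -0.9]
finger_gap: 0.821
[ 0.52477778 -0.05024608  0.26057479]
top 0.04 17 [0.6382 0.2573 0.0551]
top 0.07 20 [0.6366 0.2592 0.0843]
top 0.1 13 [0.6364 0.2586 0.1093]
top 0.12 63 [0.6406 0.267  0.1269]
pot [0.4709662  0.17451423 0.0690969 ]
side 0.04 43 [0.6299 0.2718 0.0562]
side 0.07 41 [0.631  0.2731 0.0863]
side 0.1 32 [0.6316 0.2728 0.1107]
side 0.12 41 [0.6361 0.2682 0.1252]
pot [0.46637877 0.1746442  0.06832731]
```

View pics/top16.png

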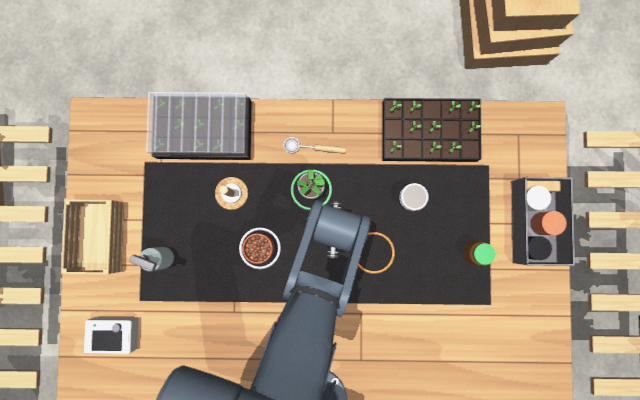

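View pics/side16.png

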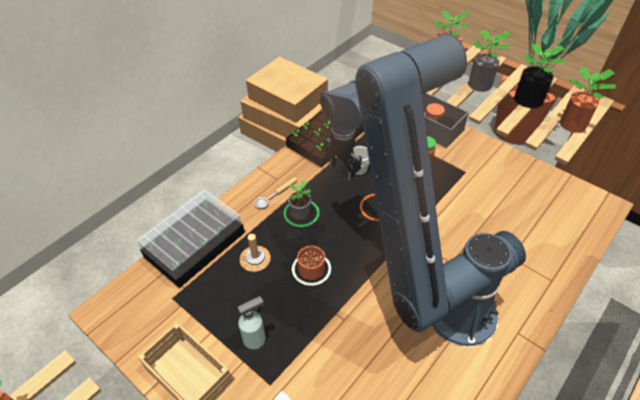

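Tamper upright on the coaster (231,193 top), pot centred in the white ring (260,248), everything else unmoved. One last pebble check with an unobstructed view, before handing in.

Run:
```python
from h import *
def an(n,Ws,c):
    W=np.nanmean(Ws,0); W[(W[...,2]>.085)]=np.nan
    r=np.hypot(W[...,0]-c[0],W[...,1]-c[1]); ang=np.degrees(np.arctan2(W[...,1]-c[1],W[...,0]-c[0]))%360
    print(n,'ctr',(np.nanmean(W[...,2][r<8e-3])*1e3).round(1),'outer',(np.nanmean(W[...,2][(r>.030)&(r<.036)])*1e3).round(1),[ float((np.nanmean(W[...,2][(r>.012)&(r<.026)&(abs((ang-q+180)%360-180)<10)])*1e3).round(1)) for q in range(0,360,20)])
for n,c in(('top',(.471,.1745)),('side',(.4665,.1747))):
    an(n,[cloud(manip.snapshot(n)) for _ in range(10)],c)
a=dict(np.load('pics/top0.npz'));b=dict(np.load('pics/top16.npz'))
for n,bx in(('seedling',(165,212,288,318)),('stack',(178,215,395,433)),('jar',(238,270,465,500)),('sprayer',(240,280,125,180)),('scoop',(130,160,280,350))):
    A=a['frame'][bx[0]:bx[1],bx[2]:bx[3]].astype(int);B=b['frame'][bx[0]:bx[1],bx[2]:bx[3]].astype(int)
    ga,gb=[cv2.cvtColor(x.astype(np.uint8),cv2.COLOR_RGB2GRAY).astype(np.float32) for x in(A,B)]
    print(n,np.round(cv2.phaseCorrelate(ga,gb)[0],2),abs(A-B).mean().round(1))
```

```text
top ctr 51.6 outer 51.8 [48.3, 51.3, 51.6, 47.7, 49.3, 52.9, 50.5, 47.6, 51.5, 51.5, 48.0, 50.5, 52.5, 50.1, 47.2, 51.4, 52.1, 48.5]
side ctr 49.1 outer 49.9 [46.9, 50.7, 48.8, 46.4, 49.3, 49.7, 47.5, 45.4, 50.1, 50.2, 46.6, 46.9, 50.7, 49.6, 45.3, 48.3, 49.7, 46.8]
seedling [0.01 0.2 ] 8.7
stack [-0.01  0.08] 2.0
jar [ 0.08 -0.02] 1.9
sprayer [ 0.02 -0.  ] 2.2
scoop [-0.06 -0.01] 1.6
```

```bash
python3 -c "
from station import manip
print(manip.sense()['t']);manip.sign_off()"
```

```text
24.45
the job is handed in; nothing more can be done
```

I've done the job and handed it in at 24.5 s, in the order asked.

- **Pot:** I pushed it along the mat with both fingers as a low cradle, so it was never lifted. Every picture along the way showed it upright. It ended at about (0.471, 0.1745), and the white ring's centre is at (0.4686, 0.1748), so it is well inside.
- **Pebbles:** I pressed with the tamper until it met the bed, at about 30 N, and rocked it slightly to cover every side. Before pressing, the loose pebbles read several mm high in the cameras. Afterwards all six read level with the bed to within 1–2 mm, which is about the depth noise.
- **Tamper:** It stands upright near the middle of its coaster, at about (0.641, 0.267).
- **Everything else:** The stack, jar, sprayer and scoop showed no shift in the before and after top pictures. The seedling's patch changed a bit more in brightness, with a shift of at most 0.2 pixel. I put this down to the arm's shadow.

**Disagreements:** The two cameras differ by about 4 mm in the pot's x (0.466 from the side, 0.471 from the top). Either reading puts the pot inside the ring. While pressing there was a sideways force of about 5 N and a 1.2 N m wrist moment, perhaps a slight tilt of the tamper. The pebble readings show no effect from it.

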